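# Lock the vial carousel onto its drive with the hair pin

## Robot

A 6-joint arm with a two-finger parallel gripper is mounted at the origin on a cart in front of the work surface, level with it; the furniture and walls round the work are solid. World frame = base frame: x ahead of the robot, y to its left, z up, the work surface at z = 0. Lengths are in m, angles in rad, forces in N, time in s.
With the tool pointing down it reaches from about 0.3 to 0.875 m from the base axis. Payload 4.2 kg.
Tool frame: the origin (TCP) lies at the very end of the fingers, on their centre line; the grasp point (between the pads) lies 19 mm behind it; z points along the fingers, x is the direction in which the jaws open and shut, and the axes are right-handed (so a half turn about z gives the same grasp; the last joint's range is limited). The gripper opens to 85 mm and grips with 20 to 120 N. Pads are 22 mm wide; open, the fingers measure 114 mm over their backs; the gripper's body (76 mm by 85 mm) begins 54 mm behind the grasp point. The pads swing forward as they close: fully open they stand 13 mm farther back than shut.
Start: joints at [-1.154, 0.32, 1.565, -0, 1.257, -0.02], TCP at [0.243, -0.521, 0.231] pointing down, gripper open.
Joint ranges: [-3.11, 3.11], [-0.84, 2.01], [0.21, 2.61], [-1.34, 4.49], [0.05, 2.63], [-2.56, 2.56]. Speed limits (rad/s): [2.57, 2.57, 3.14, 3.14, 3.14, 3.14].

## Interface

Orientations are given as a 3x3 rotation matrix whose columns are the frame's x, y, z axes.
In Python, from plant import arm, vision, finder gives the robot as it stands.
- The arm moves only by the tool move_arm, never from a script. Its argument "deltas" is a list of rows, each a list of 3 entries, a list of its own where there are three numbers: the opening, from 0 (shut) to 1 (fully open), then the shift along the world's x, y, z in mm, then the turn, a rotation vector about the world's x, y, z in degrees. In form: [[jaw, [tx, ty, tz], [ax, ay, az]], ...]. A call has 1 to 20 rows; each row shifts and turns the commanded pose from where the row before left it; what a row does not reach is not made up. A row lasts 1/12 s, in which the tool goes at most 41.7 mm and 7.16 degrees, less where a joint would pass 70% of its speed; a pose out of reach is approached as far as the arm can. A call is refused whole if a number of a shift passes 41.7 or a number of a turn 7.16, either way. A call with a gripper value outside its range is refused whole. The fingers move at their own pace and stop on an object; the grip force is fixed at half the most. Time passes only in rows, so rows that do not move let the fingers close. It gives the time, the measured TCP pose, the force and the opening at its end, in the units of the state.
- arm.state(): the state, without advancing time (a new reading comes with each control period).
- vision.grab_frame(name): name is "side" or "top" or "wrist"; returns the picture (480x640x3 uint8, blue, green, red); there is no depth.
- vision.get_calibration(name): a dict with "fx", "fy", "cx", "cy" (pixels), "D" ([k1, k2, p1, p2, k3] as OpenCV has them; the pictures are not rectified), "view" (4x4, takes a point from world to camera coordinates). Camera axes: x right, y down, z forward; pixel columns grow to the right and rows downward; lengths in m; the calibration is good to about 2 mm. A picture is of the moment at which its call begins: read the wrist's pose just before it. get_calibration takes no time and is no camera call; for the wrist camera it gives the pose at the moment of the call.
- arm.finish_job(): hands the job in, once; it reports no verdict.
Trained networks look in the newest picture that a camera, given by its name, has taken for a name from the list of things; names that differ only in an ending like _2 or _b are one class to them, and where a whole thing is asked for, a point or a joint stands for the part that bears it (a point fixed in the world has none). Each returns a list of dicts, best first, with "confidence" (0 to 1); they miss things now and then, are a little off and sometimes report something else, mostly with a low value. They report only what shows in the picture. A call takes as long as a camera call.
- finder.masks_of(camera, target): "pixels" (480x640 bool, what is visible of it) and "centre" ([column, row] in pixels, amid what is visible of it).
The state is a dict: "time_s": time; "q": joint angles; "qvel": joint speeds; "joint_torque": joint torques, N m; "eef_pos": TCP position; "tcp_rot": TCP orientation; "contact_force": force on the tool from outside, world axes, zero at the start; "wrist_torque": the same for the moment, N m; "width": opening from 0.0 (shut) to 1.0 (fully open).
Only numpy, scipy, OpenCV 4.12 (cv2) and the standard library are available. Lean on these libraries where they do the work, as an engineer would, in place of code of your own. Each camera call takes 0.05 s, during which the arm holds its last target. There are 200 camera calls.

## Task

The vial carousel is sitting up on the three studs of its drive. Turn it (clockwise seen from above is the short way) until it drops fully down over the studs, then push the hair pin lying in its slot in through the cross hole of the spindle until its bow snaps over the spindle, and let go. Leave the bottle, jar and vial around the drive standing where they are.

Things in the scene. Friction and masses are not known exactly. Their poses are not given: they have to be found in the camera images.
- drive: White square bench drive, 190 x 190 mm, fixed on the worktop, with a round flange and a fixed upright steel spindle 20 mm thick, its tip 97 mm above the worktop. Origin: on the spindle's axis, at worktop level; z up, x from the front panel (dark knob and switch) to the back. Fixed microscopes up to 0.4 m tall stand about 0.4 m to its left and right.
- flange (a point): Centre of the drive's aluminium flange (158 mm across), on its top face, 64 mm above the worktop. Three steel studs, 10 mm thick with rounded tips, stand 9 mm above it, 46, 58 and 70 mm from the spindle and 120 degrees apart, so the carousel fits only one way round: its x parallel to the drive's x.
- carousel: Loose dark grey disc on the spindle, 244 mm across, 8 mm thick, 0.6 to 1.1 kg, with four capped vials held near its rim, 33 mm above its top. Centre bore 22.4 mm; three 14 mm holes match the studs. A boss on its top, 68 mm across, 4.5 mm high, has a slot 7.7 mm wide right across it. Origin: centre of the underside; z up, x along the slot, away from the pin's coil.
- deck (a point): Centre of the carousel's top face, 8 mm above its origin. At the start 81 mm above the worktop (on the studs), the carousel turned 0.35 to 1.0 rad counter-clockwise from its place. Turned clockwise into place it falls 9 mm by its own weight, deck then 72 mm above the worktop, with some 0.04 rad of play left. Turning takes a few newtons at a knob.
- knob_left (a point): Upright aluminium knob fixed to the carousel, 18 mm thick, 38 mm high, 100 mm from the centre on the carousel's +y side; the point is on its axis, 30 mm above the deck. It can be pushed sideways or pinched from above; nothing stands within 25 mm of it.
- knob_right (a point): The same knob on the carousel's -y side.
- hair_pin: Loose hair pin (spring cotter), 6 mm steel wire, 95 mm long, flat on the deck; its straight leg lies in the boss's slot along +x, pointing to the spindle, the coil outside the boss. The sprung leg, one wire higher on the +y side, has a bow of 13 mm radius. Origin: under the straight leg at the bow's middle: home, it is on the spindle's axis at deck height, 45 to 52 mm from the start.
- pin_coil (a point): Centre of the pin's coil (26 mm across, 12 mm high, on the deck), 52 mm behind the pin's origin (its -x), 10 mm to its +y side, 6 mm above the deck. Push here, from outside towards the spindle. It takes 6 to 14 N while the tail rides over the spindle in the last 25 mm; then the bow snaps over.
- pin_tip (a point): Tip of the pin's straight leg, 30 mm ahead of the pin's origin, on the leg's axis; at the start 4 to 12 mm short of the spindle's face.
- cross_hole (a point): Middle of the 9 mm cross hole through the spindle, 75 mm above the worktop, along the drive's x (the groove across the spindle's tip runs the same way). While the carousel is up it is hidden in the bore, and the leg cannot enter.
- bow (a joint): Opening of the pin's sprung leg against its spring, rad: 0 closed, about 0.05 while it is forced over the spindle, back to 0 when the bow has snapped over.
- wash_bottle: White squeeze bottle with bent spout, about 61 x 87 x 169 mm, behind the drive on the right; bystander. Origin: its underside.
- seed_jar: Glass jar with metal lid, 75 mm across, 97 mm high, behind the drive on the left; bystander. Origin: middle of its underside.
- next_vial: Small capped vial, 22 mm across, 56 mm high, standing left of the drive; bystander. Origin: middle of its underside.

How it is judged:
On the way, in this order (a step that is already met when the one before it is completed fails the run):
1. the carousel has dropped fully home over the studs (z of carousel in the frame of drive below 0.0665 m and angle between the z axis of carousel and the z axis of drive, either way round below 0.03 rad and angle between the x axis of carousel and the x axis of drive, either way round below 0.09 rad), for 0.2 s.
2. the pin's leg is through the cross hole and its bow has snapped over the spindle (horizontal distance between hair_pin and drive below 0.005 m and x of pin_tip in the frame of drive above 0.02 m and z of hair_pin in the frame of drive below 0.077 m and angle between the x axis of hair_pin and the x axis of drive, either way round below 0.15 rad and angle between the z axis of hair_pin and the z axis of drive, either way round below 0.12 rad and value of joint bow below 0.03 rad), for 0.2 s.
At the end, for the whole second after the job is handed in: Carousel flat on the flange (within 2.5 mm) over the studs, pin's leg through the cross hole with the bow closed round the spindle (pin's origin within 5 mm of the spindle's axis, bow opening under 0.03 rad), both at rest (all of step 1 and all of step 2 and linear speed of each of hair_pin, carousel below 0.02 m/s); the robot touches nothing.
It fails at once if a thing standing around the drive is shifted by more than 25 mm or knocked over (distance of any of wash_bottle, seed_jar, next_vial from where it was at the start of the episode above 0.025 m or angle between any of wash_bottle, seed_jar, next_vial's own z axis and vertical above 0.5 rad).
It also fails if it takes over 54 s, if anything falls off the work surface, if the arm or the gripper's body presses on something with over 40 N, if the wrist force passes 120 N, or if a joint passes its speed limit or range.

## Working session

There is one attempt and no reset: what is moved stays moved. The work goes in short steps, Python scripts to look and compute and a tool call to move; the robot and the scene stay as the last step left them, time stands still between calls to the robot, and variables do not carry over. Pictures are saved under pics/ and viewed, about 8 in all and at most 12, crops included, and the job is handed in when it is done.

Besides the shell and the picture viewer there is one more tool, called after ">>>" by a JSON object that holds its "op" and its "data", one argument or row to a line. move_arm: Moves the arm, as the interface text tells. Its arguments: {"type":"object","properties":{"deltas":{"type":"array","items":{"type":"array"}}},"required":["deltas"]}

```bash
ls; mkdir -p pics; cat > h.py <<'E'
import numpy as np, cv2
from plant import arm, vision, finder
def cal(n):
    c=vision.get_calibration(n); K=np.array([[c['fx'],0,c['cx']],[0,c['fy'],c['cy']],[0,0,1.]]); return K,np.array(c['D'],float),np.array(c['view'])
def ray_z(n,uv,z,c=None):
    K,D,V=c or cal(n); p=cv2.undistortPoints(np.array(uv,float).reshape(-1,1,2),K,D).reshape(-1,2)
    R=V[:3,:3];o=-R.T@V[:3,3]; d=np.c_[p,np.ones(len(p))]@R
    return o+d*((z-o[2])/d[:,2])[:,None]
def proj(n,P,c=None):
    K,D,V=c or cal(n); return cv2.projectPoints(np.array(P,float).reshape(-1,3),cv2.Rodrigues(V[:3,:3])[0],V[:3,3],K,D)[0].reshape(-1,2)
E
python3 - <<'E'
from h import *
for n in ['top','side']:
    im=vision.grab_frame(n); cv2.imwrite(f'pics/{n}0.png',im)
    K,D,V=cal(n); print(n,K[0,0],(-V[:3,:3].T@V[:3,3]).round(3))
    for t,z in [('drive',0),('carousel',.081),('knob_left',.1),('knob_right',.1),('hair_pin',.087),('pin_coil',.087),('wash_bottle',.08),('seed_jar',.09),('next_vial',.05)]:
        for m in finder.masks_of(n,t)[:2]:
            print(t,round(m['confidence'],2),np.round(m['centre']),m['pixels'].sum(),ray_z(n,m['centre'],z).round(3))
print(arm.state())
E
```

```text
pics
top 524.831495676408 [0.409 0.018 1.183]
drive 0.68 [327. 261.] 234 [[0.586 0.026 0.   ]]
carousel 0.94 [325. 264.] 9740 [[0.568 0.028 0.081]]
knob_left 0.77 [324. 265.] 9807 [[0.563 0.031 0.1  ]]
knob_right 0.59 [324. 260.] 9805 [[0.573 0.031 0.1  ]]
hair_pin 0.77 [345. 283.] 289 [[ 0.526 -0.012  0.087]]
hair_pin 0.69 [324. 266.] 9717 [[0.563 0.032 0.087]]
pin_coil 0.75 [346. 285.] 275 [[ 0.522 -0.014  0.087]]
wash_bottle 0.97 [454. 202.] 926 [[ 0.699 -0.254  0.08 ]]
wash_bottle 0.57 [337. 280.] 76 [[0.533 0.005 0.08 ]]
seed_jar 0.82 [194. 198.] 1329 [[0.717 0.315 0.09 ]]
seed_jar 0.35 [348. 282.] 300 [[ 0.527 -0.018  0.09 ]]
next_vial 0.73 [349. 288.] 196 [[ 0.52  -0.022  0.05 ]]
next_vial 0.69 [200. 260.] 126 [[0.585 0.306 0.05 ]]
side 491.38892757871963 [0.509 0.816 0.613]
drive 0.59 [342. 303.] 2384 [[0.569 0.067 0.   ]]
drive 0.47 [299. 196.] 1267 [[ 0.729 -0.385  0.   ]]
carousel 0.97 [341. 262.] 7189 [[0.575 0.04  0.081]]
carousel 0.43 [342. 302.] 2182 [[0.562 0.163 0.081]]
knob_left 0.76 [339. 262.] 7211 [[0.577 0.07  0.1  ]]
knob_right 0.85 [335. 263.] 7459 [[0.583 0.0
[... 448 characters left out ...]
740883e+00, -1.99924988e-02]), 'qvel': array([-2.42640792e-04,  5.35360014e-04,  4.10478209e-04, -6.44484521e-04,
        2.99925857e-05, -1.33070053e-03]), 'joint_torque': array([-1.37038212e-03, -4.15420532e+01, -2.34425873e+01, -8.49595722e-05,
        3.12040056e-04,  9.74838258e-06]), 'eef_pos': array([ 0.24325043, -0.52103103,  0.23134421]), 'tcp_rot': array([[ 4.23017600e-01, -9.06121464e-01,  4.78146978e-05],
       [-9.06121460e-01, -4.23017603e-01, -8.64948524e-05],
       [ 9.86013011e-05, -6.73707893e-06, -9.99999995e-01]]), 'contact_force': array([-0.17685415, -0.77771347,  0.32998914]), 'wrist_torque': array([-0.04850847,  0.03699146,  0.00016024]), 'width': 1.0022430003583152}
```

```bash
python3 - <<'E'
import cv2,numpy as np
a=cv2.imread('pics/top0.png')[170:350,230:430]; cv2.imwrite('pics/t1.png',cv2.resize(a,None,fx=4,fy=4,interpolation=cv2.INTER_CUBIC)[:600])
b=cv2.imread('pics/side0.png')[190:340,240:440]; cv2.imwrite('pics/s1.png',cv2.resize(b,None,fx=4,fy=4,interpolation=cv2.INTER_CUBIC))
cv2.imwrite('pics/t1.png',cv2.resize(cv2.imread('pics/top0.png')[190:340,230:430],None,fx=4,fy=4,interpolation=cv2.INTER_CUBIC))
E
```

```text
(no output)
```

View pics/t1.png

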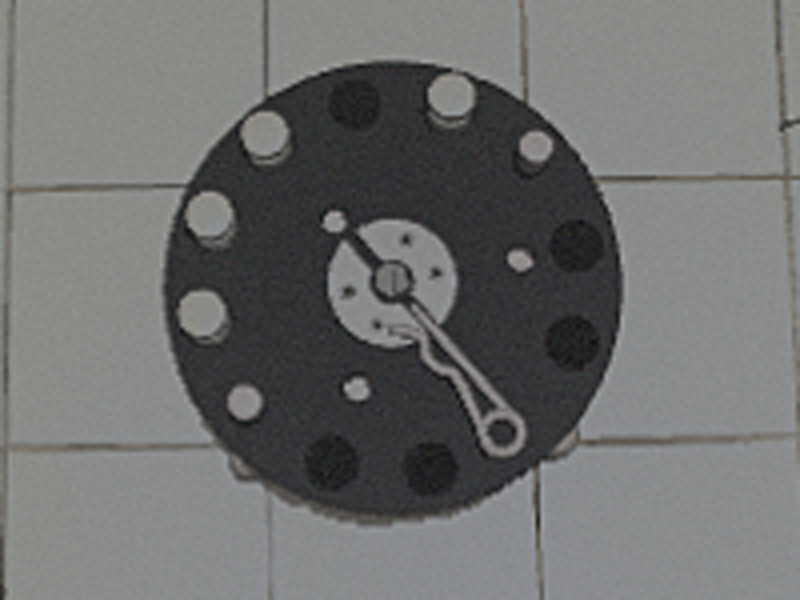

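View pics/s1.png

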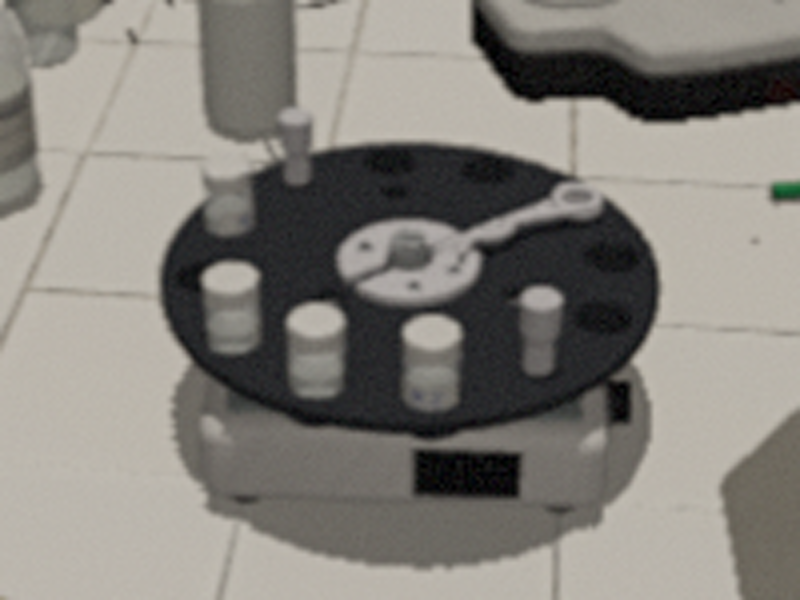

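Crops: the spindle is at crop (392,280), knobs at (245,402) and (536,146), and the coil at (503,430). Each crop is 4x with its offset at (230,190). Next I'll check for obstacles and compute positions.

```bash
python3 - <<'E'
from h import *
f=lambda u,v:(230+u/4,190+v/4)
g=lambda u,v:(240+u/4,190+v/4)
for n,u,z in [('spindle',f(392,280),.097),('knobL',f(245,402),.119),('knobR',f(536,146),.119),('coil',f(503,430),.087),('slotend',f(334,221),.081)]:
    print(n,ray_z('top',u,z).round(4))
for n,u,z in [('spindle',g(410,240),.097),('knobL',g(541,298),.119),('knobR',g(295,117),.119),('coil',g(577,198),.087)]:
    print('side',n,ray_z('side',u,z).round(4))
E
```

```text
spindle [[0.5735 0.0226 0.097 ]]
knobL [[0.5086 0.0981 0.119 ]]
knobR [[ 0.6391 -0.0532  0.119 ]]
coil [[ 0.4951 -0.034   0.087 ]]
slotend [[0.6083 0.0531 0.081 ]]
side spindle [[0.5734 0.024  0.097 ]]
side knobL [[0.5091 0.0987 0.119 ]]
side knobR [[ 0.6392 -0.0513  0.119 ]]
side coil [[ 0.4938 -0.039   0.087 ]]
```

View pics/top0.png

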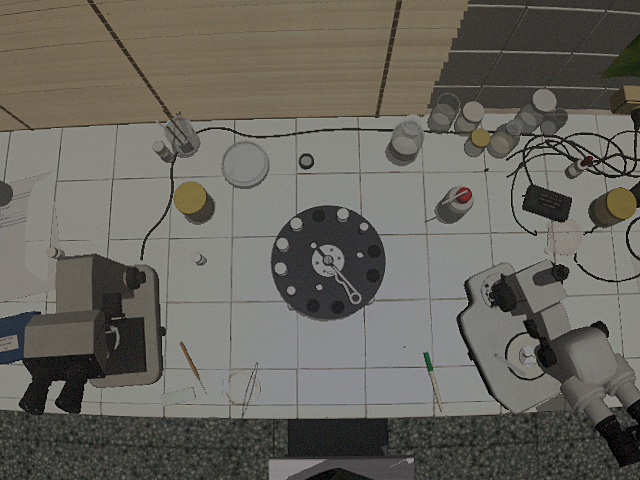

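Views agree: spindle (0.5735, 0.023), knob_left (0.509, 0.098), carousel about 0.71 rad. The microscope heads are at top-right, so I'll retract along +y near the base first, with the jaws shut.

>>> {"op": "move_arm", "data": {
  "deltas": [
    [0, [0, 38, 0], [0, 0, -7]],
    [0, [0, 38, 0], [0, 0, -7]],
    [0, [0, 38, 0], [0, 0, -7]],
    [0, [0, 38, 0], [0, 0, 0]],
    [0, [0, 38, 0], [0, 0, 0]],
    [0, [0, 38, 0], [0, 0, 0]],
    [0, [0, 38, 0], [0, 0, 0]],
    [0, [12, 37, 0], [0, 0, 0]],
    [0, [12, 37, 0], [0, 0, 0]],
    [0, [12, 37, 0], [0, 0, 0]],
    [0, [12, 37, 0], [0, 0, 0]],
    [0, [12, 37, 0], [0, 0, 0]],
    [0, [12, 37, 0], [0, 0, 0]],
    [0, [12, 37, 0], [0, 0, 0]],
    [0, [12, 37, 0], [0, 0, 0]],
    [0, [12, 37, 0], [0, 0, 0]]
  ]
}}

```text
time_s: 2.33
eef_pos: [0.3513, 0.0801, 0.2317]
tcp_rot: [[0.071, -0.997, 0.001], [-0.997, -0.071, -0.0], [0.0, -0.001, -1.0]]
contact_force: [0.6, -0.2, -0.2]
width: 0.002
```

>>> {"op": "move_arm", "data": {
  "deltas": [
    [0, [22, 4, -27], [0, 0, 0]],
    [0, [22, 4, -27], [0, 0, 0]],
    [0, [22, 4, -27], [0, 0, 0]],
    [0, [22, 4, -27], [0, 0, 0]],
    [0, [22, 4, -27], [0, 0, 0]],
    [0, [8, 0, 0], [0, 0, 0]],
    [0, [8, 0, 0], [0, 0, 0]],
    [0, [0, 0, 0], [0, 0, 0]]
  ]
}}

```text
time_s: 3.0
eef_pos: [0.4791, 0.098, 0.0973]
tcp_rot: [[0.07, -0.998, 0.002], [-0.998, -0.07, 0.0], [-0.0, -0.002, -1.0]]
contact_force: [0.2, -0.1, -0.2]
width: 0.003
```

>>> {"op": "move_arm", "data": {
  "deltas": [
    [0, [6, 1, 0], [0, 0, 0]],
    [0, [6, 2, 0], [0, 0, 0]],
    [0, [6, 2, 0], [0, 0, 0]],
    [0, [6, 2, 0], [0, 0, 0]],
    [0, [6, 2, 0], [0, 0, 0]],
    [0, [6, 2, 0], [0, 0, 0]],
    [0, [4, 1, 0], [0, 0, 0]]
  ]
}}

```text
time_s: 3.58
eef_pos: [0.5169, 0.1106, 0.0967]
tcp_rot: [[0.07, -0.998, -0.001], [-0.998, -0.07, 0.001], [-0.001, 0.001, -1.0]]
contact_force: [-3.7, 1.3, 1.0]
width: 0.001
```

```bash
python3 - <<'E'
from h import *
for n in ['side','top']:
    im=vision.grab_frame(n); cv2.imwrite(f'pics/{n}1.png',im)
a=cv2.imread('pics/side1.png')[190:340,240:440];b=cv2.imread('pics/top1.png')[190:340,230:430]
cv2.imwrite('pics/m1.png',np.vstack([cv2.resize(x,None,fx=2,fy=2) for x in(a,b)]) if 0 else np.hstack([cv2.resize(x,(400,300)) for x in (a,b)]))
E
```

```text
(no output)
```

View pics/m1.png

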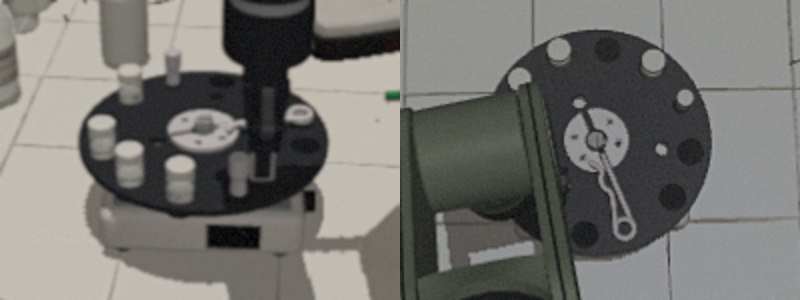

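Force is about 4 N and the carousel has turned to about 25°. I'll keep pushing, watching for the drop.

>>> {"op": "move_arm", "data": {
  "deltas": [
    [0, [5, 1, 0], [0, 0, 0]],
    [0, [5, 1, 0], [0, 0, 0]],
    [0, [5, 1, 0], [0, 0, 0]],
    [0, [4, 1, 0], [0, 0, 0]],
    [0, [0, 0, 0], [0, 0, 0]]
  ]
}}

```text
time_s: 4.1
eef_pos: [0.5383, 0.114, 0.0966]
tcp_rot: [[0.07, -0.998, 0.003], [-0.998, -0.07, -0.0], [0.0, -0.003, -1.0]]
contact_force: [0.6, 0.8, 0.8]
width: -0.002
```

```bash
cat > ang.py <<'E'
from h import *
def white(z=.119):
    im=vision.grab_frame('top'); s=proj('top',[[.5735,.023,.097]])[0]
    g=cv2.cvtColor(im,cv2.COLOR_BGR2GRAY); m=(g>135).astype(np.uint8)
    n,_,st,c=cv2.connectedComponentsWithStats(m)
    for i in range(1,n):
        if 12<st[i,4]<400:
            w=ray_z('top',c[i],z)[0]-[.5735,.023,z]; r=np.hypot(*w[:2])
            if .088<r<.112 and abs(np.arctan2(w[1],w[0])+1.2)<.7: print(st[i,4],c[i].round(1),r.round(4),'carousel deg',np.degrees(np.arctan2(w[0],-w[1])).round(1))
    return im
E
python3 - <<'E'
from ang import *
im=white(); cv2.imwrite('pics/top2.png',im)
print(arm.state()['contact_force'])
E
```

```text
92 [364.9 227.5] 0.1006 carousel deg 39.1
44 [375.6 249. ] 0.1004 carousel deg 10.2
[ 0.8439063  -0.03671985  0.97696788]
```

>>> {"op": "move_arm", "data": {
  "deltas": [
    [0, [2, 0, 0], [0, 0, 0]],
    [0, [2, 1, 0], [0, 0, 0]],
    [0, [2, 0, 0], [0, 0, 0]],
    [0, [0, 0, 0], [0, 0, 0]]
  ]
}}

```text
time_s: 4.48
eef_pos: [0.5429, 0.115, 0.0964]
tcp_rot: [[0.07, -0.998, 0.001], [-0.998, -0.07, -0.0], [0.0, -0.001, -1.0]]
contact_force: [0.3, 0.5, -0.1]
width: 0.0
```

```bash
python3 - <<'E'
from ang import *
im=white(); cv2.imwrite('pics/top3.png',im)
im=vision.grab_frame('side'); cv2.imwrite('pics/side3.png',im)
print(arm.state()['contact_force'])
a=cv2.imread('pics/side3.png')[190:340,240:440];b=cv2.imread('pics/top3.png')[190:340,230:430]
cv2.imwrite('pics/m3.png',np.hstack([cv2.resize(x,(400,300)) for x in (a,b)]))
E
```

```text
94 [366.1 231.9] 0.0968 carousel deg 34.0
47 [375.4 254.3] 0.0982 carousel deg 4.0
[-0.21813463  0.60074707 -0.10159658]
```

View pics/m3.png

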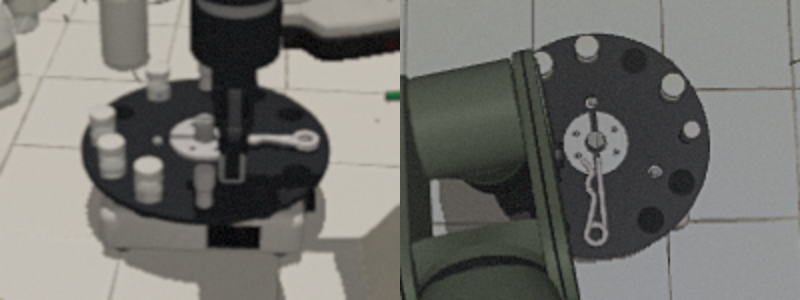

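The carousel has dropped: studs show in the holes, more spindle stands out, and it reads 4° with no force. I'll back off and go behind the coil.

>>> {"op": "move_arm", "data": {
  "deltas": [
    [0, [-12, 0, 0], [0, 0, 0]],
    [0, [-12, 0, 0], [0, 0, 0]],
    [0, [0, 0, 35], [0, 0, 0]],
    [0, [0, 0, 35], [0, 0, 0]],
    [0, [-20, -15, 5], [0, 0, 0]],
    [0, [-30, -25, 0], [0, 0, 0]],
    [0, [-30, -25, 0], [0, 0, 0]],
    [0, [-30, -24, 0], [0, 0, 0]],
    [0, [0, 0, 0], [0, 0, 0]]
  ]
}}

```text
time_s: 5.33
eef_pos: [0.4015, 0.0234, 0.1707]
tcp_rot: [[0.068, -0.998, -0.006], [-0.998, -0.068, -0.002], [0.001, 0.006, -1.0]]
contact_force: [0.0, 0.8, -0.6]
width: -0.001
```

```bash
python3 - <<'E'
from ang import *
white(); 
for n in ['top','side','wrist']:
    c=cal(n); im=vision.grab_frame(n); cv2.imwrite(f'pics/{n}4.png',im)
    for t in ['pin_coil','hair_pin']:
        for m in finder.masks_of(n,t)[:2]:
            P=np.argwhere(m['pixels'])[:,::-1]; W=ray_z(n,P,.080,c)
            print(n,t,round(m['confidence'],2),np.round(m['centre']),len(P),'lo',W.min(0).round(4),'hi',W.max(0).round(4))
a=cv2.imread('pics/side4.png')[190:340,240:440];b=cv2.imread('pics/wrist4.png')
cv2.imwrite('pics/m4.png',np.hstack([cv2.resize(x,(400,300)) for x in (a,b)]))
E
```

```text
94 [366.1 231.9] 0.0968 carousel deg 34.0
46 [375.4 254.2] 0.0983 carousel deg 4.1
top pin_coil 0.5 [326. 284.] 73 lo [0.4851 0.0193 0.08  ] hi [0.5442 0.034  0.08  ]
top hair_pin 0.82 [326. 287.] 117 lo [0.4744 0.0156 0.08  ] hi [0.5506 0.0357 0.08  ]
side pin_coil 0.69 [338. 267.] 7337 lo [ 0.4525 -0.1412  0.08  ] hi [0.6951 0.1622 0.08  ]
side pin_coil 0.59 [380. 260.] 247 lo [0.4659 0.0089 0.08  ] hi [0.5564 0.0375 0.08  ]
side hair_pin 0.69 [382. 257.] 232 lo [0.4659 0.0059 0.08  ] hi [0.5564 0.0377 0.08  ]
wrist pin_coil 0.71 [346.  81.] 3983 lo [0.4642 0.0091 0.08  ] hi [0.5373 0.0354 0.08  ]
wrist hair_pin 0.81 [342.  81.] 4015 lo [0.4646 0.0091 0.08  ] hi [0.5373 0.0349 0.08  ]
```

View pics/m4.png

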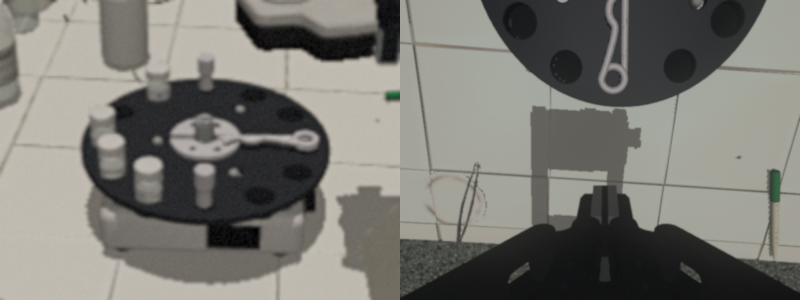

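Coil rear edge is at x≈0.465, y≈0.022, and the pin lies in the slot. I'll descend behind it and push along heading ~4°.

>>> {"op": "move_arm", "data": {
  "deltas": [
    [0, [11, 0, -30], [0, 0, 0]],
    [0, [11, 0, -30], [0, 0, 0]],
    [0, [11, 0, -25], [0, 0, 0]],
    [0, [0, 0, -8], [0, 0, 0]],
    [0, [0, -2, 0], [0, 0, 0]],
    [0, [0, 0, 0], [0, 0, 0]]
  ]
}}

```text
time_s: 6.33
eef_pos: [0.441, 0.0239, 0.0785]
tcp_rot: [[0.07, -0.998, -0.001], [-0.998, -0.07, -0.0], [0.0, 0.001, -1.0]]
contact_force: [0.3, 0.1, 0.5]
width: -0.001
```

>>> {"op": "move_arm", "data": {
  "deltas": [
    [0, [4, -1, -1], [0, 0, 0]],
    [0, [4, 0, 0], [0, 0, 0]],
    [0, [4, 0, 0], [0, 0, 0]],
    [0, [4, 0.5, 0], [0, 0, 0]],
    [0, [4, 0.5, 0], [0, 0, 0]],
    [0, [4, 0, 0], [0, 0, 0]],
    [0, [0, 0, 0], [0, 0, 0]]
  ]
}}

```text
time_s: 6.92
eef_pos: [0.4665, 0.024, 0.0776]
tcp_rot: [[0.07, -0.998, 0.002], [-0.998, -0.07, -0.0], [0.0, -0.002, -1.0]]
contact_force: [0.0, -0.7, 0.2]
width: -0.002
```

```bash
python3 - <<'E'
from ang import *
c=cal('wrist'); a=vision.grab_frame('wrist'); b=vision.grab_frame('side'); cv2.imwrite('pics/side5.png',b)
p=proj('wrist',[[.52,.023,.08]],c)[0]; print(p, arm.state()['contact_force'])
b=b[210:300,290:410]
cv2.imwrite('pics/m5.png',np.hstack([cv2.resize(x,(400,300),interpolation=cv2.INTER_CUBIC) for x in (b,a)]))
E
```

```text
[335.90294777 177.06035945] [-0.78300056  0.41498713 -0.38241631]
```

View pics/m5.png

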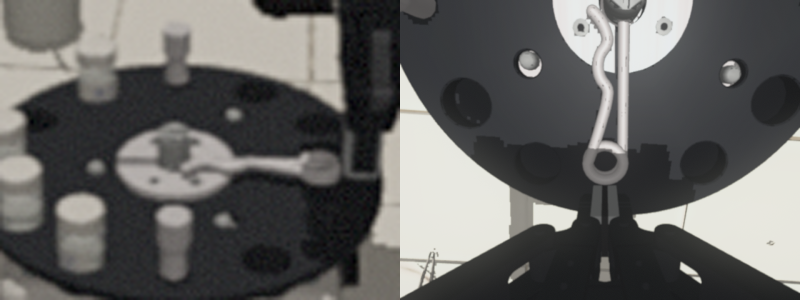

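The finger is centred behind the coil, and the leg points at the spindle hole. I'll continue slowly.

>>> {"op": "move_arm", "data": {
  "deltas": [
    [0, [3, 0, 0], [0, 0, 0]],
    [0, [3, 0, 0], [0, 0, 0]],
    [0, [3, 0, 0], [0, 0, 0]],
    [0, [3, 0.5, 0], [0, 0, 0]],
    [0, [3, 0, 0], [0, 0, 0]],
    [0, [0, 0, 0], [0, 0, 0]]
  ]
}}

```text
time_s: 7.52
eef_pos: [0.4793, 0.0245, 0.077]
tcp_rot: [[0.07, -0.998, -0.003], [-0.998, -0.07, -0.0], [-0.0, 0.003, -1.0]]
contact_force: [-2.7, 0.5, 1.0]
width: 0.001
```

>>> {"op": "move_arm", "data": {
  "deltas": [
    [0, [3, 0.3, 0], [0, 0, 0]],
    [0, [3, 0.3, 0], [0, 0, 0]],
    [0, [3, 0, 0], [0, 0, 0]]
  ]
}}

```text
time_s: 7.77
eef_pos: [0.4869, 0.0252, 0.077]
tcp_rot: [[0.07, -0.998, -0.005], [-0.998, -0.07, 0.0], [-0.001, 0.005, -1.0]]
contact_force: [-5.1, 1.4, 4.8]
width: -0.0
```

>>> {"op": "move_arm", "data": {
  "deltas": [
    [0, [3, 0, 0], [0, 0, 0]],
    [0, [3, 0.3, 0], [0, 0, 0]]
  ]
}}

```text
time_s: 7.93
eef_pos: [0.4955, 0.0255, 0.0773]
tcp_rot: [[0.07, -0.998, 0.0], [-0.998, -0.07, 0.0], [-0.0, -0.0, -1.0]]
contact_force: [-0.7, 0.9, -0.5]
width: -0.002
```

>>> {"op": "move_arm", "data": {
  "deltas": [
    [0, [2, 0, 0], [0, 0, 0]],
    [0, [2, 0, 0], [0, 0, 0]]
  ]
}}

```text
time_s: 8.1
eef_pos: [0.5001, 0.0255, 0.0774]
tcp_rot: [[0.07, -0.998, 0.001], [-0.998, -0.07, 0.0], [-0.0, -0.001, -1.0]]
contact_force: [-2.6, 2.0, 1.4]
width: -0.001
```

```bash
python3 - <<'E'
from ang import *
c=cal('wrist'); a=vision.grab_frame('wrist'); b=vision.grab_frame('side'); cv2.imwrite('pics/side6.png',b)
print(arm.state()['contact_force'],arm.state()['eef_pos'])
b=b[210:300,290:410]
cv2.imwrite('pics/m6.png',np.hstack([cv2.resize(x,(400,300),interpolation=cv2.INTER_CUBIC) for x in (b,a[:,:])]))
E
```

```text
[-0.17222713  0.06177461  0.29454814] [0.50003308 0.02539838 0.07738439]
```

View pics/m6.png

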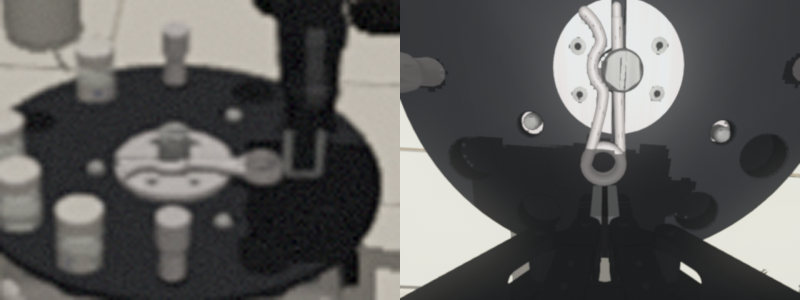

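The leg is through and the bow is round the spindle. Next: check the coil-to-spindle distance numerically, then withdraw.

>>> {"op": "move_arm", "data": {
  "deltas": [
    [0, [-10, -1, 0], [0, 0, 0]],
    [0, [-15, -1, 0], [0, 0, 0]],
    [0, [-15, 0, 10], [0, 0, 0]],
    [0, [-15, 0, 35], [0, 0, 0]],
    [0, [-15, 0, 35], [0, 0, 0]],
    [0, [0, 0, 10], [0, 0, 0]],
    [0, [0, 0, 0], [0, 0, 0]]
  ]
}}

```text
time_s: 8.78
eef_pos: [0.4303, 0.0233, 0.1704]
tcp_rot: [[0.07, -0.997, 0.008], [-0.998, -0.07, -0.0], [0.001, -0.008, -1.0]]
contact_force: [0.5, -0.0, 0.1]
width: 0.0
```

```bash
python3 - <<'E'
from ang import *
st=arm.state(); print(st['eef_pos'],st['contact_force']); white()
for n in ['wrist','side','top']:
    c=cal(n); im=vision.grab_frame(n); cv2.imwrite(f'pics/{n}7.png',im)
    for m in finder.masks_of(n,'hair_pin')[:1]:
        P=np.argwhere(m['pixels'])[:,::-1]; W=ray_z(n,P,.078,c)
        print(n,round(m['confidence'],2),len(P),W.min(0).round(4),W.max(0).round(4))
    print(proj(n,[[.5735,.023,.097],[.5735,.023,.081],[.5087,.023,.078]],c).round(0).tolist())
a=cv2.imread('pics/wrist7.png')
p=proj('wrist',[[.54,.023,.08]],cal('wrist'))[0].astype(int); y0=max(0,p[1]-120);x0=max(0,p[0]-160); print(x0,y0)
b=cv2.imread('pics/side7.png')[210:300,290:410]
cv2.imwrite('pics/m7.png',np.hstack([cv2.resize(x,(400,300),interpolation=cv2.INTER_CUBIC) for x in (b,a[y0:y0+240,x0:x0+320])]))
E
```

```text
[0.43031789 0.02331223 0.17039689] [ 0.4948898  -0.02465715  0.14089276]
92 [365.9 231.5] 0.0969 carousel deg 34.5
44 [375.  253.9] 0.0975 carousel deg 4.5
wrist 0.64 2960 [0.5109 0.0132 0.078 ] [0.5575 0.0389 0.078 ]
[[346.0, -54.0], [345.0, -41.0], [334.0, 103.0]]
side 0.54 227 [0.5119 0.0073 0.078 ] [0.6049 0.0402 0.078 ]
[[342.0, 250.0], [342.0, 257.0], [376.0, 260.0]]
top 0.83 321 [0.5125 0.015  0.078 ] [0.6049 0.0458 0.078 ]
[[328.0, 260.0], [328.0, 261.0], [328.0, 292.0]]
179 0
```

View pics/m7.png

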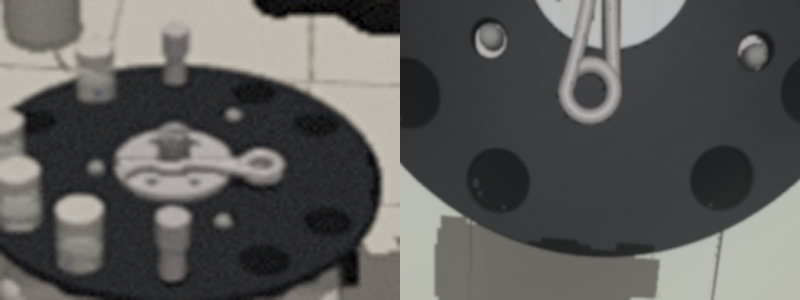

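Pin extents suggest the origin is about 2.5 mm past the axis, and the tolerance is 5 mm. I'll look once from higher up to be sure.

>>> {"op": "move_arm", "data": {
  "deltas": [
    [0, [5, 0, 35], [0, 0, 0]],
    [0, [5, 0, 35], [0, 0, 0]],
    [0, [5, 0, 30], [0, 0, 0]],
    [0, [5, 0, 0], [0, 0, 0]],
    [0, [0, 0, 0], [0, 0, 0]],
    [0, [0, 0, 0], [0, 0, 0]]
  ]
}}

```text
time_s: 9.63
eef_pos: [0.4487, 0.0234, 0.2659]
tcp_rot: [[0.07, -0.998, -0.003], [-0.998, -0.07, -0.0], [-0.0, 0.003, -1.0]]
contact_force: [-0.4, 0.6, -0.6]
width: -0.002
```

```bash
python3 - <<'E'
from ang import *
n='wrist'; c=cal(n); a=vision.grab_frame(n); cv2.imwrite('pics/w8.png',a)
ps=np.deg2rad(4.2); s=np.array([.5735,.023]); X=np.array([np.cos(ps),np.sin(ps)]);Y=np.array([-X[1],X[0]])
print(proj(n,[[*s,.097]],c).round(1))
p=proj(n,[[.56,.023,.08]],c)[0].astype(int); x0=max(0,p[0]-100);y0=max(0,p[1]-75); print(x0,y0, arm.state()['eef_pos'])
for m in finder.masks_of(n,'hair_pin')[:1]:
    P=np.argwhere(m['pixels'])[:,::-1]; W=ray_z(n,P,.078,c)[:,:2]-s
    print(m['confidence'],(W@X).min(),(W@X).max(),(W@Y).min(),(W@Y).max())
cv2.imwrite('pics/m8.png',cv2.resize(a[y0:y0+150,x0:x0+200],None,fx=4,fy=4,interpolation=cv2.INTER_CUBIC))
E
```

```text
[[337.6  32.2]]
235 0 [0.44820605 0.02334124 0.26550218]
0.86 -0.06214834379491413 0.02328050857959921 -0.006976173703559309 0.01943134343443513
```

View pics/m8.png

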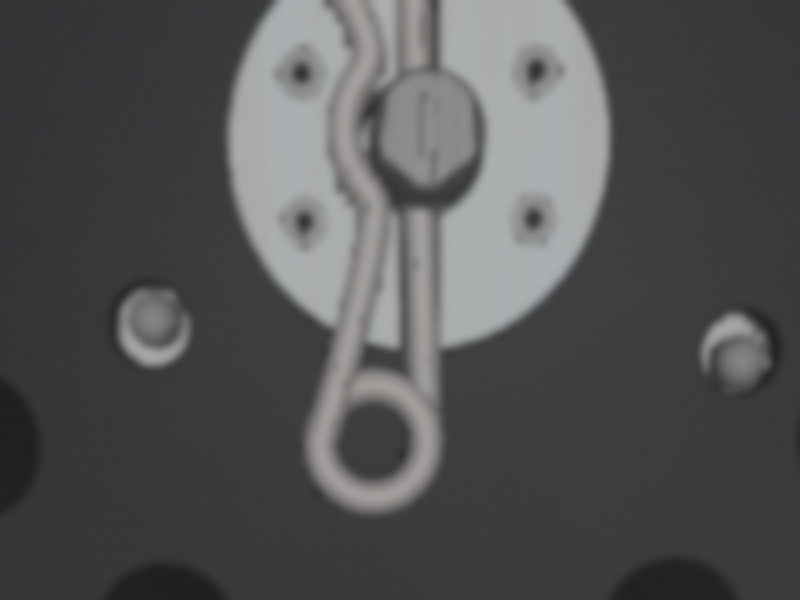

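```bash
python3 - <<'E'
from ang import *
from scipy.optimize import least_squares
n='wrist'; c=cal(n); a=cv2.imread('pics/w8.png'); g=cv2.cvtColor(a,cv2.COLOR_BGR2GRAY)
f=lambda L:[(235+u/4,v/4) for u,v in L]
def circ(L,z):
    W=ray_z(n,f(L),z,c)[:,:2]; r=least_squares(lambda p:np.hypot(*(W-p[:2]).T)-p[2],[*W.mean(0),.03]).x; return r.round(4)
print('boss',circ([(228,140),(238,80),(240,200),(611,135),(603,80),(600,205),(300,315),(540,310),(450,350)],.0765))
print('coil outer',circ([(305,445),(442,445),(373,514),(325,490),(422,490)],.078))
print('coil inner',circ([(335,440),(412,440),(373,400),(373,482)],.078))
print('spindle tip',circ([(378,135),(485,135),(430,67),(395,80),(466,80)],.097))
print('bow ext/hat',ray_z(n,f([(330,130),(355,128),(380,195),(365,70)]),.081,c).round(4))
print('studs',ray_z(n,f([(153,320),(740,360)]),.073,c).round(4))
E
```

```text
boss [0.5722 0.0208 0.0343]
coil outer [0.5222 0.0256 0.0128]
coil inner [0.5223 0.0256 0.0073]
spindle tip [0.5731 0.0195 0.0091]
bow ext/hat [[0.5739 0.0369 0.081 ]
 [0.5745 0.0326 0.081 ]
 [0.5641 0.0274 0.081 ]
 [0.5837 0.0314 0.081 ]]
studs [[ 0.5409  0.0682  0.073 ]
 [ 0.5415 -0.0422  0.073 ]]
```

Offset in this view is about 1.7 mm, the bow is centred on the spindle to about 1 mm and the wire sits closed. Handing in.

```bash
python3 -c "
from plant import arm
print(arm.finish_job(), arm.state()['time_s'])"
```

```text
the job is handed in; nothing more can be done
the job is handed in; nothing more can be done
```

I turned the carousel clockwise by pushing knob_left with the shut fingers until it dropped over the studs. I then pushed the hair pin's coil about 45 mm until the bow snapped over the spindle, backed the arm off, and handed in. The arm's last clock reading before that was 9.6 s. `finish_job` reported no verdict.

- **Carousel:** It reads about 4.2° in world axes. That matches my rough estimate of the drive's own angle, about 4°. The studs show in their holes and the push force had fallen to about zero. I did not measure the deck height directly.
- **Pin:** The leg is through the cross hole. The push peaked at about 5 N in the readings, then dropped as the bow snapped, and the bow looks closed round the spindle.
- **Pin position:** The views disagree on how far the pin sits past the spindle's axis. Circle fits in the close wrist view give about 1.7 mm. The detector's outlines give about 2.5 to 3 mm, and the worst single edge, in the top view, gave 4 mm. All are within the 5 mm limit, so I left it.
- **Surroundings:** The arm kept clear of the bottle, jar and vial. I did not measure their positions again at the end.

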